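Set the guarded timer dial of the mould press

TASK

On the bench stands a grey timer box for the mould press whose dial is hidden under a hinged sheet-steel hood with a black tab in front. Flip the hood back past upright so that it stays propped open against its stop, then turn the dial beneath it clockwise until its pointer is in line with the long white mark, and let go. Leave the other, uncovered dial on the smaller box as it is.

Things in the scene. Friction and masses are not known exactly. Their poses are not given: they have to be found in the camera images.
- timer_box: Fixed grey box, 168 x 150 x 50 mm high, the larger dial box, with hood. Origin: on the bench under the dial's axis; x to the hinge side (away from the robot, yawed up to 0.35 rad), y left, z up; spans x -88 to 80, y -75 to 75. Top bare but for the dial; the open hood stays beyond x = 75. Long white mark on top, 36 to 56 mm from the dial's axis towards +y; other marks are short.
- hood (a joint): Steel hood 135 x 124 x 60 mm, 130 to 210 g; 0 shut, 1.95 rad open on its stop. Hinge along box y at x 75, z 51. No spring: falls shut below about 1.15 rad, open above, and stays. Black tab on its front, 36 (x) x 14 (y) x 20 mm; centre, shut, at box (-78, 0, 95): 153 before, 44 above the hinge. Pinched across y from above, it turns between the fingers as the hood swings.
- dial (a joint): Black knob under the hood: 48 mm foot (top at box z 64), upright grip bar 46 x 14 mm, top z 98; grip across the bar at z 88. White line and nose at the pointer end. Rad, growing clockwise from above: 0 = pointer to box -x (bar along x), 1.57 = to +y, at the long mark. Starts 0.3 to 0.9, stops at 0 and 2.6. Light friction (0.05 N m), stays where left.
- open_dial_end (a point): Pointer end, at the top of the grip bar, 23 mm off the axis, of a like black dial on the smaller grey box (115 x 110 x 40 mm, no hood): not to be turned. z up.

How it is judged:
By the outcome, as a careful person would: the job done as asked, in the order asked, and still so for the second after the job is handed in, with the robot touching nothing.
It also fails if it takes over 48 s, if anything falls off the work surface, if the arm or the gripper's body presses on something with over 40 N, if the wrist force passes 120 N, or if a joint passes its speed limit or range.

ROBOT

A 6-joint arm with a two-finger parallel gripper is mounted at the origin on the work surface. World frame = base frame: x ahead of the robot, y to its left, z up, the work surface at z = 0. Lengths are in mm, angles in rad, forces in N, time in s.
With the tool pointing down it reaches from about 300 to 850 mm from the base axis. Payload 5.4 kg.
Tool frame: the origin (TCP) lies at the very end of the fingers, on their centre line; the grasp point (between the pads) lies tcp_to_grasp behind it (tcp_to_grasp is the distance from the TCP to the grasp point, in mm); z points along the fingers, y is the line along which they close (so a half turn about z gives the same grasp; the last joint's range is limited). The gripper opens to 85 mm and grips with 20 to 120 N. Pads are 22 mm wide; open, the fingers measure 114 mm over their backs; the gripper's body (76 mm by 85 mm) begins 54 mm behind the grasp point. The pads swing forward as they close: fully open they stand 13 mm farther back than shut.
Start: joints at [0.935, 0.158, 1.597, -0, 1.386, -0.21], TCP at [237.511, 523.636, 231.299] pointing down, gripper open.
Joint ranges: [-2.91, 2.91], [-0.94, 2.29], [0.18, 2.7], [-1.29, 4.43], [0.17, 2.64], [-3, 3]. Speed limits (rad/s): [2.57, 2.57, 3.14, 3.14, 3.14, 3.14].

INTERFACE

Orientations are given as [roll, pitch, yaw] about the fixed x, y, z axes, in that order (R = Rz(yaw) Ry(pitch) Rx(roll)).
In Python, from workcell import observe, grab_frame, hand_in, look_for, cut_out, tcp_to_grasp gives the robot as it stands.
- The arm moves only by the tool step_arm, never from a script. Its argument "plan" is a list that holds one entry, the list of rows, each a list of 7 numbers: the shift along the tool's x, y, z in cm, then the turn, a rotation vector about the tool's x, y, z in degrees, then the opening in per cent of the stroke, from 0 (shut) to 100 (fully open). In form: [[[dx, dy, dz, wx, wy, wz, claw], ...]]. A call has 1 to 5 rows; each row is the pose to reach, as a shift and turn from the pose commanded when the call began, along the tool's axes at that moment; what a row does not reach only later rows make up. A row lasts 1/12 s, in which the tool goes at most 41.7 mm and 7.16 degrees, less where a joint would pass 70% of its speed; a pose out of reach is approached as far as the arm can. A call with a gripper value outside its range is refused whole. The fingers move at their own pace and stop on an object; "grip_force" is the grip in N (left out, the last holds). Time passes only in rows, so rows that repeat a pose let the fingers close. It gives the time, the measured TCP pose, the force, the opening and the grip force at its end, in the units of the state.
- observe(): the state, without advancing time (a new reading comes with each control period).
- grab_frame(name): name is "scene" or "top" or "wrist"; returns a dict with "frame" (384x512x3 uint8, red, green, blue), "z_map" (384x512 float32, mm along the optical axis (not along the pixel's ray), 0 where there is no reading), "fx", "fy", "cx", "cy" (pixels), "position" and "rotation" of the camera in the world. Camera axes: x right, y down, z forward; pixel columns grow to the right and rows downward; lengths in mm; the calibration is good to about 2 mm. A picture is of the moment at which its call begins.
- hand_in(): hands the job in; it is judged then, once.
Trained networks look in the newest picture that a camera, given by its name, has taken for a name from the list of things; names that differ only in an ending like _2 or _b are one class to them, and where a whole thing is asked for, a point or a joint stands for the part that bears it (a point fixed in the world has none). Each returns a list of dicts, best first, with "score" (0 to 1); they miss things now and then, are a little off and sometimes report something else, mostly with a low value. They report only what shows in the picture. A call takes as long as a camera call.
- look_for(camera, thing): "box" ([left, top, width, height] in pixels, round what is visible of it).
- cut_out(camera, thing): "pixels" (384x512 bool, what is visible of it) and "box" ([left, top, width, height] in pixels, round what is visible of it).
The state is a dict: "t": time; "q": joint angles; "qvel": joint speeds; "joint_torque": joint torques, N m; "tcp_pos": TCP position; "orientation": TCP orientation; "contact_force": force on the tool from outside, world axes, zero at the start; "ft_torque": the same for the moment, N m; "gripper_width": finger opening in mm; "grip_force": force on a finger pad.
Only numpy, scipy, OpenCV 4.12 (cv2) and the standard library are available. Lean on these libraries where they do the work, as an engineer would, in place of code of your own. Each camera call takes 0.05 s, during which the arm holds its last target. There are 200 camera calls.

## Working session

There is one attempt and no reset: what is moved stays moved. The work goes in short steps, Python scripts to look and compute and a tool call to move; the robot and the scene stay as the last step left them, time stands still between calls to the robot, and variables do not carry over. Pictures are saved under pics/ and viewed, at most 10 in all, crops included, and the job is handed in when it is done.

Besides the shell and the picture viewer there is one more tool, called after ">>>" by a JSON object that holds its "name" and its "arguments". step_arm: Moves the arm, as the interface text tells. Its arguments: {"type":"object","properties":{"plan":{"type":"array"},"grip_force":{"type":"number"}},"required":["plan"]}

```bash
mkdir -p pics
cat > h.py <<'E'
import numpy as np, cv2
from workcell import *
def pts(f,mask):
    v,u=np.nonzero(mask&(f["z_map"]>0)); z=f["z_map"][v,u]
    c=np.stack([(u-f["cx"])/f["fx"]*z,(v-f["cy"])/f["fy"]*z,z],1)
    return c@np.array(f["rotation"]).T+np.array(f["position"])
def save(f,n,s=1):
    im=cv2.cvtColor(f["frame"],cv2.COLOR_RGB2BGR); cv2.imwrite("pics/"+n,im)
E
python3 - <<'E'
from h import *
print(observe(), tcp_to_grasp)
ims=[]
for c in ["top","scene"]:
    f=grab_frame(c); np.savez(c+".npz",**f); ims.append(f["frame"])
    print(c,np.round(f["position"]),np.round(f["rotation"],2).tolist(),f["fx"])
    for t in ["timer_box","hood","dial","open_dial_end"]:
        for r in cut_out(c,t)[:2]:
            p=pts(f,r["pixels"]); print(c,t,round(r["score"],2),r["box"],len(p),np.round(np.percentile(p,[2,50,98],axis=0)).tolist() if len(p) else 0)
im=np.hstack(ims); im=cv2.resize(im,(800,300)); cv2.imwrite("pics/a.png",im[:,:,::-1])
E
```

```text
{'t': 0.0, 'q': array([ 9.34898905e-01,  1.59083269e-01,  1.59823610e+00,  3.36544515e-05,
        1.38618982e+00, -2.10095972e-01]), 'qvel': array([-0.00019634,  0.00064599,  0.00197495, -0.00032127, -0.00051555,
        0.00149587]), 'joint_torque': array([-1.82072377e-03, -3.96006346e+01, -3.31428337e+01, -3.50351929e-04,
        8.54982238e-03, -6.47249891e-06]), 'tcp_pos': array([237.1488271 , 523.16167157, 230.29573397]), 'orientation': array([-3.13972516e+00, -4.32043786e-04,  2.71578459e+00]), 'contact_force': array([ 0.30673463,  0.19600567, -0.14455621]), 'ft_torque': array([-0.00736035,  0.06091931,  0.04274675]), 'grip_force': 0.0, 'gripper_width': 85.5533978658389} 18.700000000000003
top [389. -18. 960.] [-2.95, 0.04, -1.59] 445.11397190667077Traceback (most recent call last):
  File "<stdin>", line 9, in <module>
  File "h.py", line 6, in pts
    return c@np.array(f["rotation"]).T+np.array(f["position"])
           ~~~~~~~~~~~~~~~~~~~~~~~~~~~^~~~~~~~~~~~~~~~~~~~~~~~
ValueError: operands could not be broadcast together with shapes (6826,) (3,)
```

```bash
cat > h.py <<'E'
import numpy as np, cv2
from workcell import *
from scipy.spatial.transform import Rotation as Ro
def pts(f,mask):
    v,u=np.nonzero(mask&(f["z_map"]>0)); z=f["z_map"][v,u]
    c=np.stack([(u-f["cx"])/f["fx"]*z,(v-f["cy"])/f["fy"]*z,z],1)
    return Ro.from_euler("xyz",f["rotation"]).apply(c)+np.array(f["position"])
E
python3 - <<'E'
from h import *
ims=[]
for c in ["top","scene"]:
    f=grab_frame(c); np.savez(c+".npz",**f); ims.append(f["frame"])
    print(c,np.round(f["position"]),np.round(f["rotation"],2).tolist(),f["fx"])
    for t in ["timer_box","hood","dial","open_dial_end"]:
        for r in cut_out(c,t)[:2]:
            p=pts(f,r["pixels"]); print(c,t,round(r["score"],2),r["box"],len(p),np.round(np.percentile(p,[2,50,98],axis=0)).tolist() if len(p) else 0)
            if t=="hood" and c=="top":
                q=p[abs(p[:,2]-np.percentile(p[:,2],80))<6]; print("rect",cv2.minAreaRect(q[:,:2].astype(np.float32)),len(q),q[:,2].mean())
                np.save("hood.npy",p)
im=np.hstack(ims); im=cv2.resize(im,(800,300)); cv2.imwrite("pics/a.png",im[:,:,::-1])
E
```

```text
top [389. -18. 960.] [-2.95, 0.04, -1.59] 445.11397190667077
top timer_box 0.59 [297.7, 155.5, 84.4, 119.3] 7003 [[412.0, -246.0, 2.0], [498.0, -164.0, 110.0], [621.0, -93.0, 114.0]]
top hood 0.66 [302.7, 172.8, 80.2, 97.1] 5015 [[430.0, -238.0, 71.0], [504.0, -171.0, 111.0], [577.0, -108.0, 114.0]]
rect ((493.5057067871094, -171.2488555908203), (124.08048248291016, 168.92588806152344), 76.21391296386719) 4588 110.91896621398371
top dial 0.72 [305.9, 173.1, 75.8, 94.1] 4893 [[431.0, -238.0, 85.0], [505.0, -172.0, 111.0], [577.0, -110.0, 114.0]]
top open_dial_end 0.76 [132.1, 219.6, 28.7, 24.1] 501 [[466.0, 197.0, 45.0], [484.0, 217.0, 55.0], [509.0, 244.0, 90.0]]
scene [1162.  222.  798.] [-2.4, -0.02, 1.93] 455.52573140740793
scene hood 0.79 [142.7, 130.5, 80.7, 71.7] 3481 [[427.0, -246.0, 49.0], [523.0, -160.0, 110.0], [586.0, -102.0, 113.0]]
```

View pics/a.png

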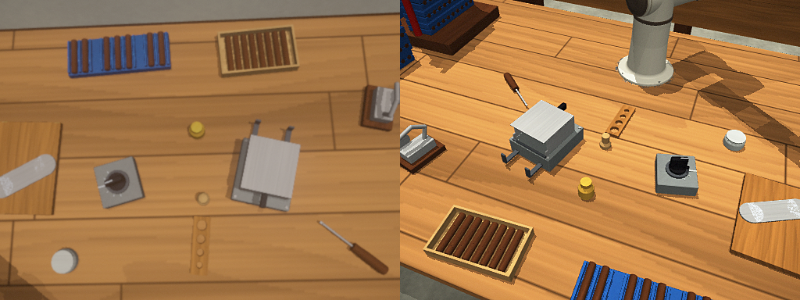

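The top view (left) shows the hood near (270,165), with its tab at (263,200) and the two stop arms at (255,127) and (289,133). The smaller open dial is at (118,182). Next I fit the box pose.

```bash
cat >> h.py <<'E'
def goto(p,yaw,n=""):
    """print shift(cm)/turn(deg) from measured pose to TCP pos p, straight down with yaw"""
    s=observe(); R=Ro.from_euler("xyz",s["orientation"]); T=Ro.from_euler("xyz",[np.pi,0,yaw])
    print(n,np.round(R.inv().apply(np.array(p)-s["tcp_pos"])/10,2),np.round((R.inv()*T).as_rotvec(degrees=True),1))
E
python3 - <<'E'
from h import *
for c in ["top","scene"]:
    f=dict(np.load(c+".npz")); m=np.ones(f["z_map"].shape,bool)
    p=pts(f,m); p=p[(p[:,0]>380)&(p[:,0]<680)&(p[:,1]>-290)&(p[:,1]<-60)]
    top=p[(abs(p[:,2]-111)<3.5)]
    # trim lone points: keep tabless top
    r=cv2.minAreaRect(top[:,:2].astype(np.float32)); print(c,len(top),top[:,2].mean(),r)
    yaw=np.deg2rad(r[2]-90); C=np.array(r[0])
    for z0,z1 in [(108,115),(80,107),(46,54)]:
        q=p[(p[:,2]>z0)&(p[:,2]<z1)][:,:2]-C
        a=q@[np.cos(yaw),np.sin(yaw)]; b=q@[-np.sin(yaw),np.cos(yaw)]
        print(z0,len(q),np.round(np.percentile(a,[0,1,50,99,100]),1),np.round(np.percentile(b,[0,1,50,99,100]),1))
        if z0==80: 
            k=(a<-70)&(abs(b)<20); print("tab",k.sum(),a[k].min(),a[k].mean(),b[k].min(),b[k].max(),b[k].mean())
    print(C,yaw,"origin",C-7.5*np.array([np.cos(yaw),np.sin(yaw)]))
E
```

```text
top 4501 110.94017704673826 ((496.80682373046875, -172.06410217285156), (124.06505584716797, 162.14967346191406), 76.22962951660156)
108 4450 [-78.1 -53.1  11.9  79.3  81.1] [-62.  -60.5  -0.5  60.9  62. ]
80 318 [-90.  -89.5 -54.4  66.2  81.8] [-58.9 -58.3   4.6  62.1  62.2]
tab 92 -90.04665333885438 -80.16599785301494 -6.615182640979245 7.394381377300009 1.2184515771926896
46 1404 [-82.1 -81.7 -60.7 139.4 141.8] [-74.7 -72.4  37.7  74.5  74.9]
[ 496.80682373 -172.06410217] -0.24033830415474589 origin [ 489.52239245 -170.27886802]
scene 2334 110.55646332004156 ((511.7883605957031, -175.49423217773438), (126.88681030273438, 137.43338012695312), 75.72028350830078)
108 2301 [-68.7 -65.8   4.5  66.6  68.7] [-62.3 -59.6   3.2  62.1  63.4]
80 431 [-102.4 -100.   -14.3   56.1   65.2] [-65.2 -58.8  61.7  64.1  64.6]
tab 77 -102.36894437282419 -88.3843911519383 -6.539184924776849 8.738407336748146 2.9265552086781184
46 1136 [-95.4 -91.4  41.3 127.6 130.3] [-74.  -64.9  30.7  75.8  76.5]
[ 511.7883606  -175.49423218] -0.2492280690314849 origin [ 504.52008726 -173.64431254]
```

```bash
cat >> h.py <<'E'
O=np.array([503.5,-173.6,0]); YAW=-0.242; B=Ro.from_euler("z",YAW)
def w(x,y,z): return O+B.apply([x,y,z])
E
python3 - <<'E'
from h import *
goto(w(-86,0,160),np.pi+YAW,"above tab")
E
```

```text
above tab [-44.57 -54.09   7.13] [  0.    0.  -10.5]
```

>>> {"name": "step_arm", "arguments": {"plan": [[[-2.2, -2.7, 0, 0, 0, 0, 100], [-4.4, -5.4, 0, 0, 0, 0, 100], [-6.7, -8.1, 0, 0, 0, 0, 100], [-8.9, -10.8, 0, 0, 0, 0, 100], [-11.1, -13.5, 0, 0, 0, 0, 100]]]}}

```text
t: 1.02
tcp_pos: [282.9, 353.4, 231.3]
orientation: [3.141, 0.0, 2.717]
contact_force: [1.1, -1.1, 0.5]
gripper_width: 85.4
grip_force: 0.0
```

>>> {"name": "step_arm", "arguments": {"plan": [[[-2.2, -2.7, 0, 0, 0, 0, 100], [-4.4, -5.4, 0, 0, 0, 0, 100], [-6.7, -8.1, 0, 0, 0, 0, 100], [-8.9, -10.8, 0, 0, 0, 0, 100], [-11.1, -13.5, 0, 0, 0, 0, 100]]]}}

```text
t: 1.43
tcp_pos: [328.3, 184.6, 231.5]
orientation: [3.141, 0.001, 2.716]
contact_force: [0.1, -0.5, 0.6]
gripper_width: 85.5
grip_force: 0.0
```

>>> {"name": "step_arm", "arguments": {"plan": [[[-2.2, -2.7, 0, 0, 0, 0, 100], [-4.4, -5.4, 0, 0, 0, 0, 100], [-6.7, -8.1, 0, 0, 0, 0, 100], [-8.9, -10.8, 0, 0, 0, 0, 100], [-11.1, -13.5, 0, 0, 0, 0, 100]]]}}

```text
t: 1.85
tcp_pos: [373.7, 15.5, 231.7]
orientation: [3.141, 0.001, 2.716]
contact_force: [1.3, 0.9, -1.4]
gripper_width: 85.5
grip_force: 0.0
```

Run:
```python
from h import *
s=observe();print(s["t"],s["tcp_pos"],s["q"])
goto(w(-86,0,160),np.pi+YAW,"above tab")
```

```text
1.85 [373.68605301  15.46015298 231.6714956 ] [-2.85095908e-01 -4.12901933e-01  2.11296071e+00  1.15954059e-04
  1.44017272e+00 -1.42981578e+00]
above tab [-11.17 -13.43   7.18] [  0.    0.1 -10.5]
```

>>> {"name": "step_arm", "arguments": {"plan": [[[-2.4, -2.9, 1, 0, 0, -4, 100], [-4.8, -5.8, 2.5, 0, 0, -8, 100], [-7.2, -8.7, 4, 0, 0, -10.5, 100], [-9.4, -11.4, 5.8, 0, 0, -10.5, 100], [-11.2, -13.4, 7.2, 0, 0, -10.5, 100]]]}}

```text
t: 2.27
tcp_pos: [420.2, -153.8, 158.4]
orientation: [-3.141, 0.0, 2.897]
contact_force: [0.4, -0.9, 0.2]
gripper_width: 85.2
grip_force: 0.0
```

>>> {"name": "step_arm", "arguments": {"plan": [[[0, 0, 0, 0, 0, 0, 40], [0, 0, 0, 0, 0, 0, 40], [0, 0, 0, 0, 0, 0, 40], [0, 0, 0, 0, 0, 0, 40]]]}}

```text
t: 2.6
tcp_pos: [420.4, -150.4, 160.1]
orientation: [-3.141, 0.001, 2.9]
contact_force: [-0.0, 0.3, 0.0]
gripper_width: 38.7
grip_force: 0.0
```

Run:
```python
from h import *
s=observe();print(s["t"],s["tcp_pos"],s["q"],s["gripper_width"])
goto(w(-86,0,77.5),np.pi+YAW,"at tab")
f=grab_frame("wrist"); cv2.imwrite("pics/b.png",f["frame"][:,:,::-1])
```

```text
2.6 [ 420.42954538 -150.35663997  160.09337793] [-6.15448402e-01 -1.16635210e-01  2.02217756e+00  1.94104987e-04
  1.23476431e+00 -1.94494803e+00] 38.72567613602369
at tab [-0.01 -0.26  8.26] [-0.   0.1  0. ]
```

View pics/b.png

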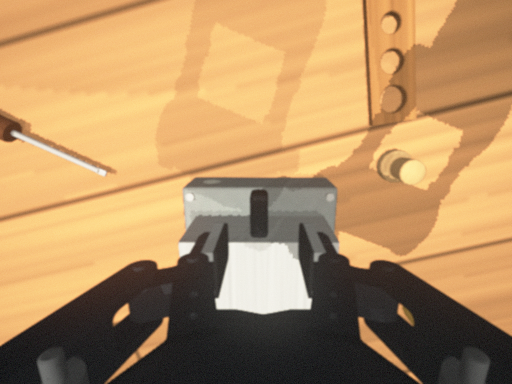

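The wrist view shows the tab at (260,212), between the fingers at about x=220 and x=305, with the hood behind it. I go down and pinch.

>>> {"name": "step_arm", "arguments": {"plan": [[[0, -0.25, 2.5, 0, 0, 0, 40], [0, -0.25, 5, 0, 0, 0, 40], [0, -0.25, 7, 0, 0, 0, 40], [0, -0.25, 8.2, 0, 0, 0, 40], [0, -0.25, 8.2, 0, 0, 0, 40]]]}}

```text
t: 3.07
tcp_pos: [417.9, -151.4, 75.3]
orientation: [3.14, -0.004, 2.9]
contact_force: [-0.4, -0.1, -0.8]
gripper_width: 34.1
grip_force: 0.0
```

>>> {"name": "step_arm", "arguments": {"plan": [[[0, 0, 0, 0, 0, 0, 10], [0, 0, 0, 0, 0, 0, 10], [0, 0, 0, 0, 0, 0, 10], [0, 0, 0, 0, 0, 0, 10], [0, 0, 0, 0, 0, 0, 10]]], "grip_force": 30}}

```text
t: 3.48
tcp_pos: [420.2, -153.9, 78.6]
orientation: [-3.141, 0.002, 2.899]
contact_force: [-3.4, 0.6, 5.6]
gripper_width: 13.8
grip_force: 33.7
```

Run:
```python
from h import *
s=observe();print(s["t"],s["tcp_pos"],s["contact_force"],s["grip_force"],s["gripper_width"])
g=B.inv().apply(s["tcp_pos"]-O)+[0,0,tcp_to_grasp]; print("grasp in box",g)
r=g-[75,0,51]; L=np.hypot(r[0],r[2]); a0=np.arctan2(r[2],r[0]); R=Ro.from_euler("xyz",s["orientation"])
last=np.zeros(3)
for th in np.arange(0.1,2.01,0.1):
    t=np.array([75+L*np.cos(a0-th),g[1],51+L*np.sin(a0-th)])
    d=R.inv().apply(B.apply(t-g))/10; print(round(th,2),np.round(d,2))
```

```text
3.4833 [ 420.21060044 -153.86309776   78.58093977] [-3.44768649  0.59025622  5.62787011] 33.67105543613434 13.806524843511237
grasp in box [-85.5922452   -0.79809235  97.28093977]
0.1 [-0.54 -0.   -1.58]
0.2 [-1.24 -0.   -3.1 ]
0.3 [-2.09 -0.   -4.54]
0.4 [-3.08 -0.   -5.88]
0.5 [-4.2  -0.   -7.13]
0.6 [-5.43 -0.   -8.25]
0.7 [-6.77 -0.   -9.25]
0.8 [ -8.21  -0.   -10.1 ]
0.9 [ -9.72  -0.   -10.81]
1.0 [-11.3   -0.   -11.37]
1.1 [-12.92  -0.   -11.76]
1.2 [-14.57  -0.   -11.99]
1.3 [-16.24  -0.   -12.06]
1.4 [-17.91   0.   -11.95]
1.5 [-19.56   0.   -11.69]
1.6 [-21.17   0.   -11.25]
1.7 [-22.74   0.   -10.66]
1.8 [-24.23   0.    -9.92]
1.9 [-2.565e+01  1.000e-02 -9.030e+00]
2.0 [-2.696e+01  1.000e-02 -8.000e+00]
```

>>> {"name": "step_arm", "arguments": {"plan": [[[-0.25, 0, -0.8, 0, 0, 0, 10], [-0.55, 0, -1.6, 0, 0, 0, 10], [-0.9, 0, -2.3, 0, 0, 0, 10], [-1.25, 0, -3.1, 0, 0, 0, 10], [-2.1, 0, -4.55, 0, 0, 0, 10]]]}}

```text
t: 3.9
tcp_pos: [439.0, -158.4, 122.4]
orientation: [-3.141, -0.003, 2.899]
contact_force: [1.1, -4.4, -4.5]
gripper_width: 13.1
grip_force: 31.2
```

>>> {"name": "step_arm", "arguments": {"plan": [[[-1.0, 0, -1.35, 0, 0, 0, 10], [-2.1, 0, -2.6, 0, 0, 0, 10], [-3.35, 0, -3.7, 0, 0, 0, 10], [-4.7, 0, -4.7, 0, 0, 0, 10], [-6.1, 0, -5.55, 0, 0, 0, 10]]]}}

```text
t: 4.32
tcp_pos: [499.3, -173.4, 179.5]
orientation: [-3.141, -0.001, 2.899]
contact_force: [-1.8, -2.6, -4.3]
gripper_width: 13.2
grip_force: 31.1
```

Run:
```python
from h import *
s=observe();print(s["t"],s["tcp_pos"],s["contact_force"],s["grip_force"],s["gripper_width"],s["q"])
f=grab_frame("scene"); cv2.imwrite("pics/c.png",f["frame"][60:280,80:380,::-1])
```

```text
4.3167 [ 499.34301521 -173.39249938  179.49982955] [-1.8366587  -2.62810412 -4.33476064] 31.125833094120026 13.170693108646274 [-5.62505236e-01  8.49996971e-02  1.78255738e+00 -9.35524248e-04
  1.27501797e+00 -1.89053136e+00]
```

View pics/c.png

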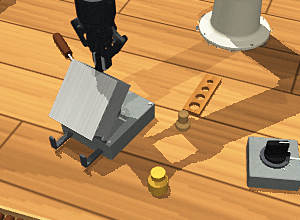

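The crop shows the hood about half open at (95,100), with the gripper holding the tab at (100,65). I continue the arc.

>>> {"name": "step_arm", "arguments": {"plan": [[[-1.5, 0, -0.7, 0, 0, 0, 10], [-3.1, 0, -1.25, 0, 0, 0, 10], [-4.7, 0, -1.65, 0, 0, 0, 10], [-6.35, 0, -1.9, 0, 0, 0, 10], [-8.05, 0, -1.95, 0, 0, 0, 10]]]}}

```text
t: 4.78
tcp_pos: [577.6, -192.8, 199.0]
orientation: [-3.141, -0.0, 2.899]
contact_force: [-1.7, -2.5, 1.1]
gripper_width: 13.4
grip_force: 33.3
```

>>> {"name": "step_arm", "arguments": {"plan": [[[-1.65, 0, 0.1, 0, 0, 0, 10], [-3.3, 0, 0.35, 0, 0, 0, 10], [-4.95, 0, 0.8, 0, 0, 0, 10], [-6.5, 0, 1.4, 0, 0, 0, 10], [-8.0, 0, 2.15, 0, 0, 0, 10]]]}}

```text
t: 5.2
tcp_pos: [656.0, -212.2, 177.8]
orientation: [-3.141, 0.002, 2.899]
contact_force: [-1.5, -1.6, 2.4]
gripper_width: 13.5
grip_force: 36.4
```

>>> {"name": "step_arm", "arguments": {"plan": [[[-0.6, 0, 0.35, 0, 0, 0, 10], [-1.1, 0, 0.7, 0, 0, 0, 10], [-1.1, 0, 0.7, 0, 0, 0, 10], [-1.1, 0, 0.7, 0, 0, 0, 10]]]}}

```text
t: 5.53
tcp_pos: [666.7, -214.9, 170.8]
orientation: [-3.141, 0.004, 2.899]
contact_force: [3.3, -2.7, 4.3]
gripper_width: 13.5
grip_force: 37.9
```

Run:
```python
from h import *
s=observe();print(s["t"],s["tcp_pos"],s["contact_force"],s["grip_force"],s["gripper_width"],s["q"])
f=grab_frame("scene"); cv2.imwrite("pics/d.png",f["frame"][60:280,80:380,::-1])
```

```text
5.5333 [ 666.74611728 -214.85965165  170.8338973 ] [ 3.26425637 -2.70766269  4.34450812] 37.91076064109802 13.53551986458033 [-4.83874440e-01  5.20296105e-01  1.26365216e+00  2.84750711e-04
  1.35380645e+00 -1.81221581e+00]
```

View pics/d.png

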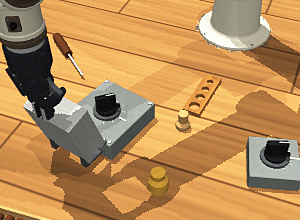

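The hood lies back at about (75,130), the dial is visible at (107,103), and the gripper still holds the tab. I release and lift.

>>> {"name": "step_arm", "arguments": {"plan": [[[0, 0, 0, 0, 0, 0, 45], [0, 0, 0, 0, 0, 0, 45], [0, 0, 0, 0, 0, 0, 45], [0, 0, 0, 0, 0, 0, 45]]]}}

```text
t: 5.92
tcp_pos: [664.8, -213.7, 168.3]
orientation: [3.141, -0.002, 2.899]
contact_force: [-0.3, 1.2, -0.1]
gripper_width: 38.3
grip_force: 0.0
```

>>> {"name": "step_arm", "arguments": {"plan": [[[0, 0, -1.5, 0, 0, 0, 45], [0, 0, -3, 0, 0, 0, 45], [0, 0, -5, 0, 0, 0, 45], [0, 0, -7, 0, 0, 0, 45], [0, 0, -8.5, 0, 0, 0, 45]]]}}

```text
t: 6.33
tcp_pos: [665.6, -214.2, 255.8]
orientation: [3.142, 0.001, 2.899]
contact_force: [0.9, -0.3, 0.3]
gripper_width: 38.8
grip_force: 0.0
```

>>> {"name": "step_arm", "arguments": {"plan": [[[4, 0, 0, 0, 0, 0, 80], [8, 0, 0, 0, 0, 0, 80], [12, 0, 0, 0, 0, 0, 80], [16, 0, 0, 0, 0, 0, 80], [19, 0, 0, 0, 0, 0, 80]]]}}

```text
t: 6.75
tcp_pos: [478.3, -167.4, 253.4]
orientation: [3.141, -0.002, 2.899]
contact_force: [-0.9, -0.7, 0.2]
gripper_width: 68.1
grip_force: 0.0
```

Run:
```python
from h import *
s=observe();print(s["t"],s["tcp_pos"],s["contact_force"],s["gripper_width"],s["q"])
f=grab_frame("wrist"); g=grab_frame("scene"); np.savez("w2.npz",**f); np.savez("s2.npz",**g)
cv2.imwrite("pics/e.png",np.hstack([f["frame"],cv2.resize(g["frame"][100:240,100:287],(512,384))])[:,:,::-1][:,:,:].copy()[:, :, :] if 0 else cv2.resize(np.hstack([f["frame"],cv2.resize(g["frame"][100:240,100:287],(512,384))]),(800,300))[:,:,::-1])
for c,F in [("wrist",f),("scene",g)]:
  for r in cut_out(c,"dial")[:2]:
    p=B.inv().apply(pts(F,r["pixels"])-O); k=p[(p[:,2]>90)&(p[:,2]<103)]
    print(c,round(r["score"],2),r["box"],len(p),len(k))
    if len(k)>8: print(k.mean(0),cv2.minAreaRect(k[:,:2].astype(np.float32)))
```

```text
6.75 [ 478.29768298 -167.3630975   253.42679589] [-0.88697527 -0.70172831  0.2422941 ] 68.13665960749138 [-5.75444641e-01 -3.39508984e-02  1.75457961e+00 -5.28749359e-05
  1.42328268e+00 -1.90390552e+00]
wrist 0.7 [242.0, 170.1, 38.9, 50.1] 1287 498
[-2.20566529 -0.57307389 98.35576335] ((-0.7529621124267578, -0.5070953369140625), (14.3570556640625, 45.67143249511719), 53.68992233276367)
scene 0.69 [174.9, 153.9, 23.9, 22.4] 431 120
[ 2.99283838  3.04539314 95.85762462] ((2.1863231658935547, 2.3745956420898438), (15.767918586730957, 45.5936393737793), 54.4744987487793)
```

View pics/e.png

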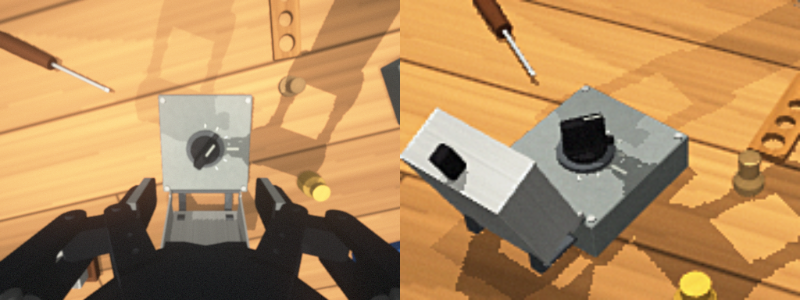

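The wrist view (left) shows the dial at (205,150), pointing up and right, with the long mark to its right at about (232,149). The scene view shows the hood lying open. The dial stands at about 36.3° and needs 53.7° more clockwise.

Run:
```python
from h import *
goto(w(0,0,69.5),np.pi+YAW-0.634)
```

```text
[-2.32  0.04 18.48] [ 0.   0.  36.3]
```

>>> {"name": "step_arm", "arguments": {"plan": [[[-1, 0, 3, 0, 0, 7, 70], [-2, 0, 6, 0, 0, 14, 70], [-2.3, 0, 9, 0, 0, 21, 70], [-2.3, 0, 10, 0, 0, 28, 70], [-2.3, 0, 10, 0, 0, 35, 70]]]}}

```text
t: 7.37
tcp_pos: [502.6, -173.3, 150.0]
orientation: [-3.14, -0.007, 2.282]
contact_force: [0.3, 0.3, 0.5]
gripper_width: 59.6
grip_force: 0.0
```

>>> {"name": "step_arm", "arguments": {"plan": [[[0, 0, 0, 0, 0, 1.3, 70], [0, 0, 0, 0, 0, 1.3, 70], [0, 0, 0, 0, 0, 1.3, 70]]]}}

```text
t: 7.62
tcp_pos: [504.6, -174.7, 155.0]
orientation: [3.141, 0.002, 2.268]
contact_force: [-0.8, -0.2, -0.5]
gripper_width: 59.9
grip_force: 0.0
```

Run:
```python
from h import *
s=observe();print(s["t"],s["tcp_pos"],s["gripper_width"],s["q"])
goto(w(0,0,69.5),np.pi+YAW-0.634)
F=grab_frame("wrist")
for r in cut_out("wrist","dial")[:1]:
    p=B.inv().apply(pts(F,r["pixels"])-O); k=p[(p[:,2]>93)&(p[:,2]<103)]
    print(len(k),k.mean(0),cv2.minAreaRect(k[:,:2].astype(np.float32)))
```

```text
7.6167 [ 504.57361797 -174.73839862  155.0294863 ] 59.874234776800364 [-5.59908006e-01  1.23317856e-01  1.79226805e+00  9.28545225e-05
  1.22438219e+00 -1.25758938e+00]
 [ 0.17 -0.01  8.55] [0.  0.1 0.2]
984 [-2.26102462  0.17256976 98.76643035] ((-1.5462627410888672, -0.5660781860351562), (13.384964942932129, 44.20960235595703), 54.307491302490234)
```

Aligned. I go down, close, and turn.

>>> {"name": "step_arm", "arguments": {"plan": [[[0.2, 0, 2.5, 0, 0, 0, 60], [0.2, 0, 5, 0, 0, 0, 60], [0.2, 0, 7.2, 0, 0, 0, 60], [0.2, 0, 8.4, 0, 0, 0, 60], [0.2, 0, 8.4, 0, 0, 0, 60]]]}}

```text
t: 8.13
tcp_pos: [500.5, -171.6, 67.8]
orientation: [-3.14, -0.005, 2.266]
contact_force: [-0.4, 0.1, 0.6]
gripper_width: 51.3
grip_force: 0.0
```

>>> {"name": "step_arm", "arguments": {"plan": [[[0, 0, 0, 0, 0, 0, 8], [0, 0, 0, 0, 0, 0, 8], [0, 0, 0, 0, 0, 0, 8], [0, 0, 0, 0, 0, 0, 8], [0, 0, 0, 0, 0, 0, 8]]], "grip_force": 30}}

```text
t: 8.55
tcp_pos: [503.2, -173.8, 72.3]
orientation: [3.142, 0.003, 2.266]
contact_force: [-3.1, -1.3, 6.1]
gripper_width: 13.2
grip_force: 32.6
```

>>> {"name": "step_arm", "arguments": {"plan": [[[0, 0, 0, 0, 0, 0, 8], [0, 0, 0, 0, 0, 0, 8]]]}}

```text
t: 8.72
tcp_pos: [503.2, -173.8, 72.3]
orientation: [3.142, 0.003, 2.266]
contact_force: [-2.9, -1.2, 6.6]
gripper_width: 13.2
grip_force: 32.6
```

>>> {"name": "step_arm", "arguments": {"plan": [[[0, 0, 0, 0, 0, 5, 8], [0, 0, 0, 0, 0, 10, 8], [0, 0, 0, 0, 0, 15, 8], [0, 0, 0, 0, 0, 20, 8], [0, 0, 0, 0, 0, 25, 8]]]}}

```text
t: 9.13
tcp_pos: [503.4, -173.7, 72.3]
orientation: [3.14, 0.003, 1.825]
contact_force: [-1.2, -0.9, 5.7]
gripper_width: 12.9
grip_force: 32.4
```

>>> {"name": "step_arm", "arguments": {"plan": [[[0, 0, 0, 0, 0, 6, 8], [0, 0, 0, 0, 0, 12, 8], [0, 0, 0, 0, 0, 18, 8], [0, 0, 0, 0, 0, 24, 8], [0, 0, 0, 0, 0, 28.7, 8]]]}}

```text
t: 9.55
tcp_pos: [503.8, -173.7, 72.3]
orientation: [3.138, 0.002, 1.324]
contact_force: [0.0, -1.1, 3.6]
gripper_width: 13.7
grip_force: 32.3
```

>>> {"name": "step_arm", "arguments": {"plan": [[[0, 0, 0, 0, 0, 0, 8], [0, 0, 0, 0, 0, 0, 8], [0, 0, 0, 0, 0, 0, 8]]]}}

```text
t: 9.8
tcp_pos: [503.8, -173.7, 72.2]
orientation: [3.138, 0.001, 1.33]
contact_force: [-0.4, -0.6, 5.4]
gripper_width: 13.3
grip_force: 32.5
```

Run:
```python
from h import *
s=observe();print(s["t"],s["tcp_pos"],s["orientation"],s["contact_force"],s["ft_torque"],s["gripper_width"],s["q"])
goto(s["tcp_pos"],np.pi+YAW-np.pi/2)
F=grab_frame("scene")
for r in cut_out("scene","dial")[:1]:
    p=B.inv().apply(pts(F,r["pixels"])-O); k=p[(p[:,2]>93)&(p[:,2]<103)]
    print(len(p),len(k),cv2.minAreaRect(k[:,:2].astype(np.float32)) if len(k)>5 else 0)
```

```text
9.8 [ 503.77236502 -173.72053149   72.23818029] [3.13760038e+00 1.37584004e-03 1.33043703e+00] [-0.39811838 -0.62409271  5.38371093] [-0.17046808  0.06798377 -0.09608049] 13.296176642812572 [-5.58982185e-01  2.32064503e-01  1.85035090e+00 -6.43404175e-05
  1.05495493e+00 -3.18594017e-01]
 [0. 0. 0.] [0.2 0.1 0.1]
204 28 ((2.2763853073120117, 15.753962516784668), (15.89538860321045, 10.83431625366211), 73.76106262207031)
```

Now I release and lift to check.

>>> {"name": "step_arm", "arguments": {"plan": [[[0, 0, 0, 0, 0, 0, 55], [0, 0, 0, 0, 0, 0, 55], [0, 0, 0, 0, 0, 0, 55], [0, 0, 0, 0, 0, 0, 55], [0, 0, 0, 0, 0, 0, 55]]]}}

```text
t: 10.32
tcp_pos: [502.0, -172.5, 70.0]
orientation: [-3.141, -0.0, 1.329]
contact_force: [0.4, 0.3, 0.8]
gripper_width: 47.1
grip_force: 0.0
```

>>> {"name": "step_arm", "arguments": {"plan": [[[0, 0, -1.5, 0, 0, 0, 55], [0, 0, -4, 0, 0, 0, 55], [0, 0, -8, 0, 0, 0, 55], [0, 0, -11.5, 0, 0, 0, 55], [0, 0, -13, 0, 0, 0, 55]]]}}

```text
t: 10.73
tcp_pos: [504.3, -173.8, 205.7]
orientation: [3.134, 0.002, 1.329]
contact_force: [1.0, 0.0, 0.2]
gripper_width: 47.0
grip_force: 0.0
```

Run:
```python
from h import *
F=grab_frame("wrist"); G=grab_frame("scene"); s=observe(); print(s["t"],s["tcp_pos"],s["contact_force"])
for c,f in [("wrist",F),("scene",G)]:
  for r in cut_out(c,"dial")[:1]:
    p=B.inv().apply(pts(f,r["pixels"])-O); k=p[(p[:,2]>93)&(p[:,2]<103)]
    print(c,len(p),len(k),cv2.minAreaRect(k[:,:2].astype(np.float32)) if len(k)>5 else 0)
h=B.inv().apply(pts(G,np.ones((384,512),bool))-O); h=h[(h[:,0]>75)&(h[:,0]<260)&(abs(h[:,1])<80)&(h[:,2]>60)]; print(np.percentile(h,[1,99],axis=0))
cv2.imwrite("pics/f.png",cv2.resize(np.hstack([F["frame"],cv2.resize(G["frame"][100:240,100:287],(512,384))]),(800,300))[:,:,::-1])
# line angle of long white mark and pointer in box frame
z=F["z_map"]; im=F["frame"].min(2)
P=np.full(z.shape+(3,),np.nan); P[z>0]=B.inv().apply(pts(F,z>0)-O)
for n,m in [("mark",(P[...,1]>34)&(P[...,1]<58)&(abs(P[...,0])<8)&(abs(P[...,2]-50)<6)),("ptr",(np.hypot(P[...,0],P[...,1])<26)&(P[...,2]>93))]:
    v=np.nanpercentile(im[m],75)if n=="mark" else 0
    q=P[m&(im>max(150,v+10))]; print(n,len(q)); 
    if len(q)>5: print(np.round(q.mean(0),1),np.round(q.min(0)),np.round(q.max(0)))
```

```text
10.8333 [ 504.36544103 -173.95136532  204.45239699] [-0.24274554 -1.51328697 -0.71951222]
wrist 1627 660 ((-0.5367259979248047, -1.0945549011230469), (45.385677337646484, 13.557201385498047), 89.98249053955078)
scene 367 87 ((2.4520230293273926, 3.3967456817626953), (42.7846565246582, 13.455126762390137), 87.39201354980469)
[[ 96.00557817 -59.82436593  63.05428967]
 [183.38770135  63.79560512 193.40860936]]
mark 71
[-1.1 42.4 51.8] [-4. 35. 50.] [ 2. 53. 54.]
ptr 93
[ -1.1  11.  100.8] [-24.   1.  96.] [  1.  21. 209.]
```

View pics/f.png

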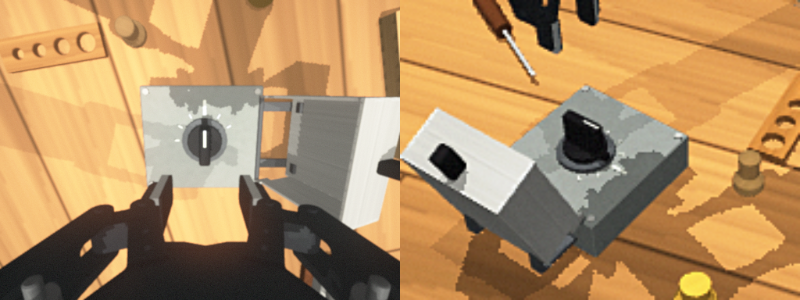

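The wrist view shows the pointer at (204,138) in line with the long mark at (204,107). The hood is open and the gripper is clear, so I hand in.

```bash
python3 -c "
from workcell import *
print(hand_in())"
```

```text
the job is handed in; nothing more can be done
None
```

The hood is propped open, the covered dial's pointer measures within about 1° of the long white mark in the wrist view (about 3° in the coarser scene view), the other dial was not touched, and the job is handed in at about 11 s of the 48 s allowed; no verdict came back.

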